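# Show where the magneto housing is oiled, and with what

### The job

Show the apprentice how this magneto end housing gets its oil: with a fingertip gently push the swing cover on top of it aside until the oil hole is fully uncovered, leave it open, and point straight down at the hole, holding the fingertips still about 20 mm above it for two seconds without touching. Then point in the same way at the tip of the spout of the smaller brass oiler, the one to use, and finish there, still pointing at it for at least two seconds. Touch none of the things standing loose on the slate, and do not strike or squeeze the cover or the housing.

Things in the scene. Friction and masses are not known exactly. Their poses are not given: they have to be found in the camera images.
- housing: Grey cast aluminium magneto end housing, fixed to the slate by its foot (130 mm along y, 52 mm along x). Round casting 104 mm across, 42 mm thick, axis along x, bearing boss on its -x side; on top a flat oil well pad, 40 mm along x, 60 mm along y (y from -34 to +26 mm), its face 116 mm above the slate, with the oil hole and the cover. Origin: centre of the underside; z up.
- oil_hole (a point): Centre of the mouth of the oil hole, level with the upper face of the pad, 116 mm above the slate. The hole is 14 mm across, 20 mm deep, and at first hidden wholly or partly by the cover. z up.
- cover_pivot (a point): Axis of the cover's pivot screw (vertical), at the level of the pad's upper face, 24 mm from the oil hole on the housing's -y side. The screw head stands 6.5 mm above the pad.
- cover (a joint): Dark steel swing cover, top 3 mm above the pad, with a 25 mm disc over the hole, turning level on the pivot. 0 rad: shut, pointing from the pivot to the housing's +y. Opens only clockwise seen from above (free end goes to the housing's +x), stop at 2.2 rad; starts at 0 to 0.3. The hole is fully uncovered from 0.9 rad on. Turns stiffly, about 0.7 N at the thumb piece, and stays where left.
- thumb_piece (a point): Middle of the top edge of the cover's thumb piece, an upright dark steel ear at the cover's free end, 44 mm from the pivot: 14 mm long along the line from the pivot, 3 mm thick across it, its top edge 16.5 mm above the pad and 13.5 mm above the cover plate. Push on its flat side.
- small_oiler: The smaller of two brass bench oilers, loose, upright: conical body 56 mm across at the foot and 50 mm high, thin bent spout, 97 mm high in all. Origin: centre of the underside; the spout bends to its own +x.
- small_oiler_spout (a point): Tip of the small oiler's spout, 22 mm along the oiler's x from its axis and 94 mm above the slate; the spout is 6.4 mm thick and its round end rises 3 mm higher than this point. z up.
- large_oiler: The larger brass bench oiler, same shape, loose, upright: 84 mm across at the foot, 162 mm high to the tip of its bent spout, which leans 36 mm to its own +x. Origin: centre of the underside. Not to be touched.
- commutator: Copper commutator with slotted bars, loose, standing on its riser: 60 mm across at the foot, 48 mm above it, 50 mm high. Origin: centre of the underside. Not to be touched.
- coil_former: White ceramic coil former, a spool with two flanges 54 mm across, 62 mm high, loose, upright. Origin: centre of the underside. Not to be touched.
Not all that is in view belongs to the job. Several things have the shape of the housing; the one meant has the colours described above.

How it is judged:
On the way, in this order (a step that is already met when the one before it is completed fails the run):
1. the cover is pushed aside and the oil hole is fully uncovered (value of joint cover above 0.9 rad), for 0.2 s.
2. the fingertips point down at the open oil hole from just above, touching nothing, and dwell (horizontal distance between the grasp point and oil_hole below 0.015 m and z of the grasp point in the frame of oil_hole between 0.02 and 0.065 m and (angle between the grasp point's own z axis and vertical below 0.5 rad or angle between the grasp point's own z axis and vertical above 2.64 rad) and contact force between each of the fingers, the arm and anything else below 0.2 N and value of joint cover above 0.9 rad), for 1.8 s.
3. the fingertips point down at the spout tip of the small oiler from just above, touching nothing, and dwell (horizontal distance between the grasp point and small_oiler_spout below 0.015 m and z of the grasp point in the frame of small_oiler_spout between 0.02 and 0.065 m and (angle between the grasp point's own z axis and vertical below 0.5 rad or angle between the grasp point's own z axis and vertical above 2.64 rad) and contact force between each of the fingers, the arm and anything else below 0.2 N), for 1 s.
At the end, for the whole second after the job is handed in: The cover stands open at least 0.9 rad; the TCP is within 15 mm sideways of the small oiler's spout tip and 20 to 65 mm above it, the tool pointing down within 0.5 rad, touching nothing; the oilers, the commutator and the coil former stand upright where they were (within 6 mm), at rest (all of step 3 and value of joint cover above 0.9 rad and distance of each of small_oiler, large_oiler, commutator, coil_former from where it was at the start of the episode below 0.006 m and angle between each of small_oiler, large_oiler, commutator, coil_former's own z axis and vertical below 0.1 rad and linear speed of each of small_oiler, large_oiler, commutator, coil_former below 0.02 m/s).
It fails at once if the small oiler is touched, moved or lifted (contact force between any of the arm, the fingers and small_oiler above 0.3 N or distance of small_oiler from where it was at the start of the episode above 0.006 m).
It fails at once if the large oiler is touched, moved or lifted (contact force between any of the arm, the fingers and large_oiler above 0.3 N or distance of large_oiler from where it was at the start of the episode above 0.006 m).
It fails at once if the commutator is touched, moved or lifted (contact force between any of the arm, the fingers and commutator above 0.3 N or distance of commutator from where it was at the start of the episode above 0.006 m).
It fails at once if the coil former is touched, moved or lifted (contact force between any of the arm, the fingers and coil_former above 0.3 N or distance of coil_former from where it was at the start of the episode above 0.006 m).
It fails at once if the cover or the housing is struck, forced or squeezed (more than 15 N) (contact force between any of the fingers, the arm and housing above 15 N).
It also fails if it takes over 58 s, if anything falls off the work surface, if the arm or the gripper's body presses on something with over 40 N, if the wrist force passes 120 N, or if a joint passes its speed limit or range.

### The arm

A 6-joint arm with a two-finger parallel gripper is mounted at the origin on the work surface. World frame = base frame: x ahead of the robot, y to its left, z up, the work surface at z = 0. Lengths are in m, angles in rad, forces in N, time in s.
With the tool pointing down it reaches from about 0.25 to 0.725 m from the base axis. Payload 9.7 kg.
Tool frame: the origin (TCP) lies between the finger pads, 19 mm behind the fingertips; this is the grasp point; z points along the fingers, y is the line along which they close (so a half turn about z gives the same grasp; the last joint's range is limited). The gripper opens to 85 mm and grips with 20 to 120 N. Pads are 22 mm wide; open, the fingers measure 114 mm over their backs; the gripper's body (76 mm by 85 mm) begins 54 mm behind the grasp point. The pads swing forward as they close: fully open they stand 13 mm farther back than shut.
Start: joints at [1.117, 0.087, 0.176, 1.66, 0, 1.571], TCP at [0.241, 0.494, 0.25] pointing down, gripper open.
Joint ranges: [-3.13, 3.13], [-0.85, 1.81], [-1.15, 1.24], [-2.2, 2.28], [-1.44, 1.52], [-3.14, 3.14]. Speed limits (rad/s): [2.22, 2.22, 2.57, 3.14, 3.14, 3.14].

### API

Orientations are given as a rotation vector (axis times angle).
In Python, from rig import env, imaging, ticket, outline_of gives the robot as it stands.
- The arm moves only by the tool arm_command, never from a script. Its arguments are lists of equal length, an entry for each row: "slide": the shift along the tool's x, y, z in mm, a list of three; "dr": the turn, a rotation vector about the tool's x, y, z in rad, a list of three; "claw": the finger opening in mm, from 0 to 85.4. A call has 1 to 8 rows; each row is the pose to reach, as a shift and turn from the pose commanded when the call began, along the tool's axes at that moment; what a row does not reach only later rows make up. A row lasts 1/8 s, in which the tool goes at most 62.5 mm and 10.7 degrees, less where a joint would pass 70% of its speed; a pose out of reach is approached as far as the arm can. A call with a gripper value outside its range is refused whole. The fingers move at their own pace and stop on an object; "newtons" is the grip in N (left out, the last holds). Time passes only in rows, so rows that repeat a pose let the fingers close. It gives the time, the measured TCP pose, the force, the opening and the grip force at its end, in the units of the state.
- env.observe(): the state, without advancing time (a new reading comes with each control period).
- imaging.camera(name): name is "scene" or "top"; returns the picture (480x640x3 uint8, red, green, blue); there is no depth.
- imaging.get_calibration(name): a dict with "fovy" (degrees; the focal length in pixels is half the picture's height over the tangent of half this angle, whatever the lens; pixels are square), "cx", "cy" (the principal point, pixels), "R" (3x3) and "t" (3): a world point X has camera coordinates R X + t. Camera axes: x right, y down, z forward; pixel columns grow to the right and rows downward; lengths in m; the calibration is good to about 2 mm. A picture is of the moment at which its call begins. get_calibration takes no time and is no camera call.
- ticket.hand_in(): hands the job in; it is judged then, once.
Trained networks look in the newest picture that a camera, given by its name, has taken for a name from the list of things; names that differ only in an ending like _2 or _b are one class to them, and where a whole thing is asked for, a point or a joint stands for the part that bears it (a point fixed in the world has none). Each returns a list of dicts, best first, with "p" (0 to 1); they miss things now and then, are a little off and sometimes report something else, mostly with a low value. They report only what shows in the picture. A call takes as long as a camera call. They do not tell look-alikes from the thing itself.
- outline_of(camera, thing): "pixels" (480x640 bool, what is visible of it) and "position" ([column, row] in pixels, amid what is visible of it).
The state is a dict: "time": time; "q": joint angles; "dq": joint speeds; "tau": joint torques, N m; "eef_pos": TCP position; "orientation": TCP orientation; "ft_force": force on the tool from outside, world axes, zero at the start; "wrist_torque": the same for the moment, N m; "grip_width": finger opening in m; "grasp_force": force on a finger pad.
Only numpy, scipy, OpenCV 4.12 (cv2) and the standard library are available. Lean on these libraries where they do the work, as an engineer would, in place of code of your own. Each camera call takes 0.05 s, during which the arm holds its last target. There are 200 camera calls.

## Working session

There is one attempt and no reset: what is moved stays moved. The work goes in short steps, Python scripts to look and compute and a tool call to move; the robot and the scene stay as the last step left them, time stands still between calls to the robot, and variables do not carry over. Pictures are saved under pics/ and viewed, at most 10 in all, crops included, and the job is handed in when it is done.

Besides the shell and the picture viewer there is one more tool, called after "Call:" as name(argument=value, ...) on one line, values as JSON. arm_command: Moves the arm, as the interface text tells. Its arguments: {"type":"object","properties":{"slide":{"type":"array"},"dr":{"type":"array"},"claw":{"type":"array"},"newtons":{"type":"number"}},"required":["slide","dr","claw"]}

```bash
mkdir -p pics; python3 - <<'E'
from rig import env, imaging, ticket, outline_of
import cv2,numpy as np
s=env.observe(); print(s['time'],s['eef_pos'],s['orientation'],s['grip_width'])
for c in ['scene','top']:
    im=imaging.camera(c); cv2.imwrite(f'pics/{c}0.png',im[:,:,::-1])
    k=imaging.get_calibration(c); print(c,k)
    for n in ['housing','cover','thumb_piece','cover_pivot','small_oiler','large_oiler','small_oiler_spout','commutator','coil_former','oil_hole']:
        try:
            for d in outline_of(c,n):
                ys,xs=np.where(d['pixels']); print(n,round(d['p'],2),np.round(d['position']),len(xs),xs.min(),xs.max(),ys.min(),ys.max())
        except Exception as e: print(n,e)
E
```

```text
0.0 [0.24101477 0.49415134 0.24925229] [-7.06632796e-01 -3.06071787e+00  2.11942003e-03] 0.08542946604263593
scene {'fovy': 53.501885033708824, 'cx': 326.4314203818058, 'cy': 243.53339099738233, 'R': array([[-0.50972035,  0.86021131, -0.0148888 ],
       [ 0.61871526,  0.35448654, -0.70109252],
       [-0.59780983, -0.36657305, -0.71291487]]), 't': array([ 0.26105863, -0.23026777,  1.19967886])}
housing 0.95 [346. 214.] 2803 312 373 176 249
housing 0.82 [303. 266.] 3291 265 333 227 303
housing 0.79 [234. 312.] 3369 202 269 269 357
cover 0.63 [294. 236.] 268 282 309 230 246
cover 0.62 [227. 289.] 271 213 236 274 294
cover 0.5 [345. 188.] 196 330 354 179 192
thumb_piece 0.75 [346. 184.] 170 331 354 180 192
thumb_piece 0.7 [298. 236.] 245 282 309 230 245
thumb_piece 0.53 [226. 284.] 335 212 237 274 295
thumb_piece 0.42 [473. 324.] 1352 454 492 302 349
cover_pivot 0.97 [344. 214.] 2828 312 373 176 249
cover_pivot 0.69 [233. 311.] 3513 202 270 269 358
cover_pivot 0.64 [299. 265.] 3293 266 334 226 304
small_oiler 0.78 [413. 408.] 1243 392 433 384 426
large_oiler 0.97 [180. 267.] 1754 140 2
[... 903 characters left out ...]
7 376 141 154
thumb_piece 0.62 [346. 224.] 225 329 358 217 228
thumb_piece 0.52 [345. 313.] 301 330 360 305 318
cover_pivot 0.7 [358. 157.] 2183 324 387 135 181
cover_pivot 0.69 [342. 232.] 2028 307 370 210 244
cover_pivot 0.62 [343. 313.] 1879 308 373 294 330
small_oiler 0.6 [198. 170.] 631 181 216 158 184
small_oiler 0.15 [344. 223.] 261 328 358 216 228
large_oiler 0.89 [435. 183.] 1386 416 464 144 201
small_oiler_spout 0.67 [201. 173.] 647 181 215 158 185
commutator 0.93 [447. 272.] 733 432 463 259 287
coil_former 0.97 [180. 253.] 716 166 197 239 267
oil_hole 0.84 [343. 311.] 1876 308 373 294 330
oil_hole 0.82 [340. 224.] 1937 308 370 210 244
oil_hole 0.79 [354. 154.] 2178 324 386 134 181
```

View pics/scene0.png

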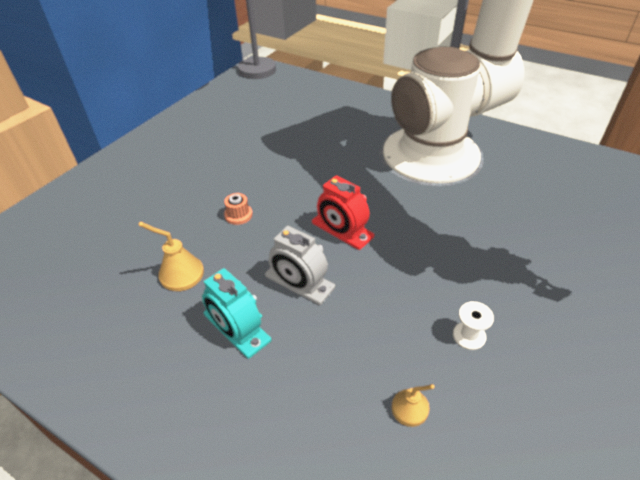

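View pics/top0.png

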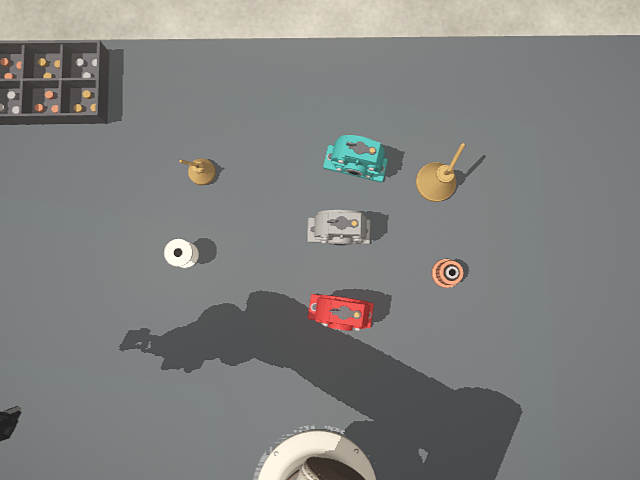

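Scene: the grey housing is at about (300,266), between the teal and red look-alikes. Top: it is at (340,228) with a brass screw at (354,223) and the cover pointing left. The small oiler is at (200,170) in top and (413,405) in scene. I'll enlarge these.

```bash
python3 - <<'E'
import cv2,numpy as np
t=cv2.imread('pics/top0.png'); s=cv2.imread('pics/scene0.png')
def c(im,u,v,w,h): return cv2.resize(im[v:v+h,u:u+w],(400,300),interpolation=cv2.INTER_CUBIC)
# scale: 400/80=5 ; 400/60
cv2.imwrite('pics/crop0.png',np.vstack([np.hstack([c(t,300,195,80,60),c(s,260,220,80,60)]),np.hstack([c(t,170,150,60,45),c(s,385,375,60,45)])]))
E
```

```text
(no output)
```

View pics/crop0.png

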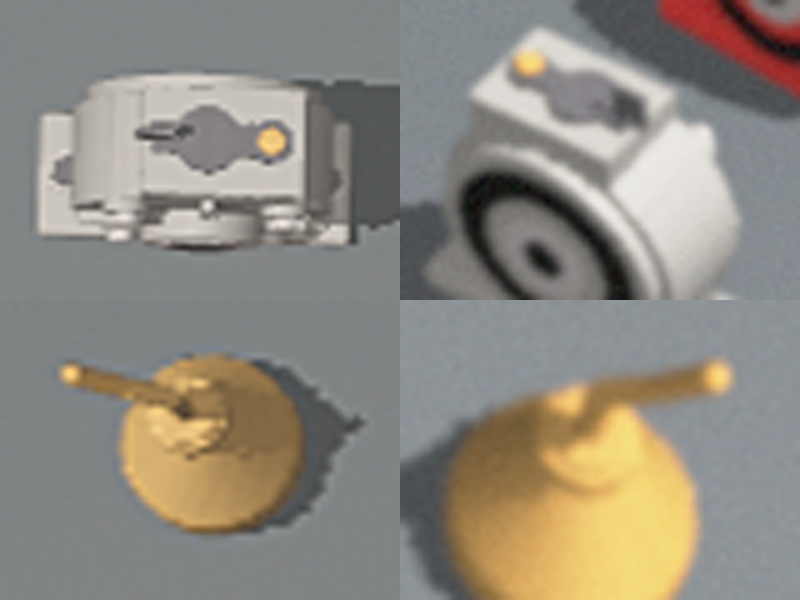

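Crops: screw head at top (354.4,223.0) and scene (286,232.4). Disc at (341.6,222.6) and (295.4,239). Ear at (332.6,220.8) and (306,240.6). Spout tip at (180.5,161.1) and (432.4,386.4). Triangulating these.

```bash
cat > h.py <<'E'
from rig import env, imaging, outline_of
import numpy as np
K={c:imaging.get_calibration(c) for c in('top','scene')}
def ray(c,p):
    k=K[c]; f=240/np.tan(np.radians(k['fovy']/2)); R=np.array(k['R'])
    d=R.T@np.array([(p[0]-k['cx'])/f,(p[1]-k['cy'])/f,1]); return -R.T@np.array(k['t']),d/np.linalg.norm(d)
def tri(a,b):
    A=0;B=0;L=[ray('top',a),ray('scene',b)]
    for o,d in L:
        P=np.eye(3)-np.outer(d,d);A=A+P;B=B+P@o
    X=np.linalg.solve(A,B); return X,[np.linalg.norm((np.eye(3)-np.outer(d,d))@(X-o)) for o,d in L]
def atz(c,p,z):
    o,d=ray(c,p); return o+d*(z-o[2])/d[2]
def proj(c,X):
    k=K[c]; f=240/np.tan(np.radians(k['fovy']/2)); q=np.array(k['R'])@X+k['t']; return np.array([k['cx'],k['cy']])+f*q[:2]/q[2]
E
python3 - <<'E'
from h import *
np.set_printoptions(precision=4,suppress=True)
for n,a,b,z in [('screw',(354.4,223),(286,232.4),.1225),('disc',(341.6,222.6),(295.4,239),.119),('ear',(332.6,220.8),(306,240.6),.1325),('tip',(180.5,161.1),(432.4,386.4),.0945),('padL0',(328,213),(307,223),0)]:
    X,e=tri(a,b); print(n,X,np.round(e,4),z,atz('top',a,z)[:2],atz('scene',b,z)[:2])
# obstacles
for n,a,z in [('coil',(180,253),.03),('comm',(447,272),.05),('lo foot',(437,182),0.05),('lo tip',(462,146),.16),('so foot',(201.5,172),.02),('teal',(360,148),.119),('red',(347,313),.119),('footL',(308,230),.0),('footR',(370,230),0)]:
    print(n,atz('top',a,z)[:2])
# pad corners top crop: 
for p in [(140,95),(305,88),(305,205),(143,193)]:
    print(p,atz('top',(300+p[0]/5,195+p[1]/5),.116)[:2])
E
```

```text
screw [ 0.5174 -0.0781  0.1166] [0.0006 0.0006] 0.1225 [ 0.5168 -0.0781] [ 0.522  -0.0737]
disc [ 0.5197 -0.0556  0.1132] [0.0006 0.0006] 0.119 [ 0.5186 -0.0546] [ 0.5246 -0.0527]
ear [ 0.5209 -0.036   0.1206] [0.0022 0.0022] 0.1325 [ 0.5203 -0.0373] [ 0.5299 -0.027 ]
tip [0.6484 0.2515 0.0904] [0.0003 0.0003] 0.0945 [0.6473 0.2502] [0.6505 0.2521]
padL0 [ 0.5277 -0.0262  0.1716] [0.0015 0.0015] 0 [ 0.5566 -0.0348] [ 0.3752 -0.1297]
coil [0.4759 0.2662]
comm [ 0.4254 -0.2662]
lo foot [ 0.6078 -0.2553]
lo tip [ 0.6489 -0.2745]
so foot [0.6442 0.2261]
teal [ 0.6604 -0.0934]
red [ 0.3523 -0.0599]
footL [0.5214 0.008 ]
footR [ 0.5188 -0.1222]
(140, 95) [ 0.5357 -0.0299]
(305, 88) [ 0.5372 -0.0917]
(305, 205) [ 0.4931 -0.0903]
(143, 193) [ 0.4988 -0.0301]
```

```bash
cat >> h.py <<'E'
from scipy.spatial.transform import Rotation as Ro
def rows(targets):
    "targets: (x,y,z,theta) with tool -x along (cos th,-sin th), z down -> slide mm, dr"
    s=env.observe(); R0=Ro.from_rotvec(s['orientation']); p=np.array(s['eef_pos'])
    for x,y,z,th in targets:
        t=np.array([np.cos(th),-np.sin(th),0]); zz=np.array([0,0,-1.]); X=-t
        R=Ro.from_matrix(np.c_[X,np.cross(zz,X),zz])
        print(np.round(R0.inv().apply(np.array([x,y,z])-p)*1000,1).tolist(),np.round((R0.inv()*R).as_rotvec(),3).tolist())
PIV=np.array([.5178,-.0772])
def ear(th,d,r=.046,z=.144): # finger centre, d behind the ear's mid plane
    q=PIV+r*np.array([np.sin(th),np.cos(th)])-d*np.array([np.cos(th),-np.sin(th)]); return (*q,z,th)
E
python3 -c "
from h import *
e=ear(.06,.022,z=.25);print(e);rows([e])"
```

```text
(np.float64(0.49859793241947997), np.float64(-0.029963567020432832), 0.25, 0.06)
[-461.3, -358.4, -0.0] [0.0, 0.0, -0.394]
```

Call:
arm_command(slide=[[-461,-358,0],[-461,-358,0],[-461,-358,0],[-461,-358,0],[-461,-358,0],[-461,-358,0],[-461,-358,0],[-461,-358,0]], dr=[[0,0,-0.39],[0,0,-0.39],[0,0,-0.39],[0,0,-0.39],[0,0,-0.39],[0,0,-0.39],[0,0,-0.39],[0,0,-0.39]], claw=[0,0,0,0,0,0,0,0], newtons=20)

```text
time: 2.1
eef_pos: [0.4594, 0.0493, 0.2503]
orientation: [0.1, 3.139, 0.0]
ft_force: [0.5, 0.7, -0.2]
grip_width: -0.0002
grasp_force: 0.0
```

```bash
python3 -c "
from h import *
s=env.observe();print(s['time'],s['q'],s['eef_pos'],s['grip_width']);rows([ear(.06,.022,z=.25)])"
```

```text
2.1 [ 1.06802572e-01 -1.23050381e-01 -3.03244088e-02  1.66252771e+00
  1.18655366e-04  1.70699955e-01] [0.45943765 0.04928833 0.25030601] -0.00015391514228463906
[-44.1, -76.6, 0.3] [0.0, 0.001, -0.004]
```

Call:
arm_command(slide=[[-44,-77,0],[-44,-77,0],[-44,-77,0],[-44,-77,0]], dr=[[0,0,0],[0,0,0],[0,0,0],[0,0,0]], claw=[0,0,0,0])

```text
time: 2.6
eef_pos: [0.4976, -0.0278, 0.25]
orientation: [-0.1, -3.14, -0.0]
ft_force: [-0.4, 0.2, 1.9]
grip_width: 0.0
grasp_force: 0.0
```

```bash
python3 -c "
from h import *
s=env.observe();print(s['time'],s['eef_pos'],s['ft_force']);rows([ear(.06,.022,z=.25),ear(.06,.022,z=.155),ear(.06,.022,z=.144)])"
```

```text
2.6 [ 0.49760135 -0.02782805  0.25003064] [-0.40889817  0.23764048  1.8963671 ]
[-1.1, -2.1, 0.0] [0.0, -0.0, -0.004]
[-1.2, -2.1, 95.0] [0.0, -0.0, -0.004]
[-1.2, -2.1, 106.0] [0.0, -0.0, -0.004]
```

Call:
arm_command(slide=[[0,-1,30],[0,-1,60],[0,-1,80],[0,-1,90],[0,-1,98],[0,-1,104],[0,-1,105],[0,-1,105]], dr=[[0,0,0],[0,0,0],[0,0,0],[0,0,0],[0,0,0],[0,0,0],[0,0,0],[0,0,0]], claw=[0,0,0,0,0,0,0,0])

```text
time: 3.6
eef_pos: [0.498, -0.0294, 0.1454]
orientation: [0.1, 3.14, -0.0]
ft_force: [-0.1, 0.1, 0.1]
grip_width: 0.0002
grasp_force: 0.0
```

```bash
python3 - <<'E'
from h import *
import cv2
s=env.observe();print(s['time'],s['eef_pos'],s['ft_force'])
def c(n,u,v,w,h): return cv2.resize(imaging.camera(n)[v:v+h,u:u+w,::-1],(400,300),interpolation=cv2.INTER_CUBIC)
cv2.imwrite('pics/down.png',np.hstack([c('top',290,185,100,75),c('scene',255,200,100,75)]))
P=np.array(s['eef_pos'])-[0,0,.019]; print(proj('top',P),proj('scene',P))
E
```

```text
3.6 [ 0.4979681  -0.02939683  0.14535925] [-0.08745413  0.12228705  0.10672765]
[328.45071556 233.37849999] [314.89411082 231.2767218 ]
```

View pics/down.png

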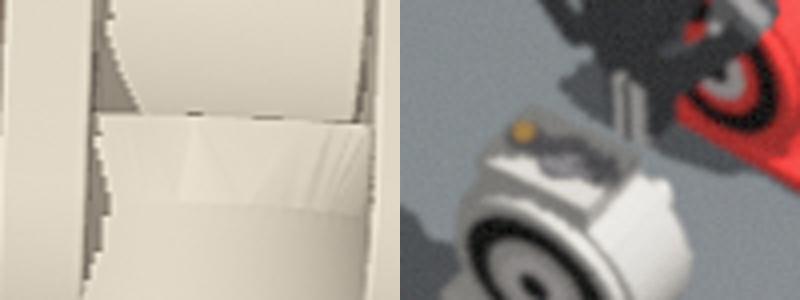

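Scene crop: the closed fingers stand at about (312,234), just behind the ear at (308,240), with no contact. The top view is blocked by the arm. Now the arc push.

```bash
python3 -c "
from h import *
Z=.1445
rows([ear(.06,.018,z=Z),ear(.06,.0145,z=Z)]+[ear(t,.0125,z=Z) for t in (.06,.12,.18,.25,.32,.40)])"
```

```text
[-4.6, -0.5, 0.9] [-0.0, 0.001, -0.004]
[-8.1, -0.5, 0.9] [-0.0, 0.001, -0.004]
[-10.1, -0.5, 0.9] [-0.0, 0.001, -0.004]
[-12.9, 0.2, 0.9] [-0.0, 0.001, 0.056]
[-15.7, 0.7, 0.9] [0.0, 0.001, 0.116]
[-19.0, 1.1, 0.9] [0.0, 0.001, 0.186]
[-22.4, 1.2, 0.9] [0.0, 0.001, 0.256]
[-26.2, 1.1, 0.9] [0.0, 0.001, 0.336]
```

Call:
arm_command(slide=[[-4.5,-0.5,1],[-8,-0.5,1],[-10,-0.5,1],[-13,0,1],[-15.5,0.5,1],[-19,1,1],[-22.5,1,1],[-26,1,1]], dr=[[0,0,0],[0,0,0],[0,0,0],[0,0,0.06],[0,0,0.12],[0,0,0.19],[0,0,0.26],[0,0,0.34]], claw=[0,0,0,0,0,0,0,0])

```text
time: 4.7
eef_pos: [0.5239, -0.0299, 0.1439]
orientation: [-0.634, -3.077, -0.0]
ft_force: [-1.2, 1.3, -0.0]
grip_width: 0.0002
grasp_force: 0.3
```

```bash
python3 -c "
from h import *
s=env.observe();print(s['time'],s['eef_pos'],s['ft_force'])
Z=.1445
rows([ear(t,.0125,z=Z) for t in (.40,.5,.6,.7,.8,.9,1.0,1.1,1.2,1.3,1.35)])"
```

```text
4.7 [ 0.52394286 -0.02990073  0.14392396] [-1.21033088  1.26033542 -0.04726135]
[-0.3, 0.0, -0.6] [0.0, -0.0, -0.006]
[-4.9, 1.1, -0.6] [0.0, -0.0, 0.094]
[-9.6, 1.7, -0.6] [0.0, -0.0, 0.194]
[-14.4, 1.8, -0.6] [0.0, -0.0, 0.294]
[-19.2, 1.4, -0.6] [0.0, -0.0, 0.394]
[-23.8, 0.6, -0.6] [0.0, -0.0, 0.494]
[-28.4, -0.8, -0.6] [-0.0, -0.0, 0.594]
[-32.9, -2.5, -0.6] [-0.0, -0.0, 0.694]
[-37.1, -4.7, -0.6] [-0.0, -0.0, 0.794]
[-41.1, -7.3, -0.6] [-0.0, -0.0, 0.894]
[-43.0, -8.8, -0.6] [-0.0, -0.0, 0.944]
```

Contact is made (about 1.7 N), so I'll continue the arc.

Call:
arm_command(slide=[[-5,1,0],[-9.5,1.5,0],[-14.5,2,0],[-19,1.5,0],[-24,0.5,0],[-28.5,-1,0],[-33,-2.5,0],[-37,-4.5,0]], dr=[[0,0,0.1],[0,0,0.2],[0,0,0.3],[0,0,0.4],[0,0,0.5],[0,0,0.6],[0,0,0.7],[0,0,0.8]], claw=[0,0,0,0,0,0,0,0])

```text
time: 5.7
eef_pos: [0.5563, -0.0487, 0.1439]
orientation: [-1.783, -2.586, -0.0]
ft_force: [-0.7, 0.8, 0.4]
grip_width: 0.0002
grasp_force: 0.3
```

```bash
python3 -c "
from h import *
s=env.observe();print(s['time'],s['eef_pos'],s['ft_force'])
Z=.1445
rows([ear(t,.0125,z=Z) for t in (1.2,1.3,1.4)]+[ear(1.35,.020,z=Z),ear(1.35,.025,z=.22)])"
```

```text
5.7 [ 0.55629324 -0.04866069  0.14390565] [-0.66358992  0.77493624  0.36187626]
[-0.2, -0.2, -0.6] [-0.0, -0.0, -0.007]
[-4.8, 0.8, -0.6] [-0.0, -0.0, 0.093]
[-9.5, 1.4, -0.6] [-0.0, -0.0, 0.193]
[0.3, 2.3, -0.6] [-0.0, -0.0, 0.143]
[5.2, 3.0, -76.1] [-0.0, -0.0, 0.143]
```

Call:
arm_command(slide=[[-2.5,0.5,0],[-5,1,0],[-7,1,0],[-7,1,0],[-2,1,0],[3,2,0],[5,2,-20],[5,2,-70]], dr=[[0,0,0.05],[0,0,0.1],[0,0,0.15],[0,0,0.15],[0,0,0.15],[0,0,0.15],[0,0,0.15],[0,0,0.15]], claw=[0,0,0,0,0,0,0,0])

```text
time: 6.7
eef_pos: [0.555, -0.0426, 0.2126]
orientation: [-1.964, -2.447, 0.004]
ft_force: [1.8, 1.1, 0.6]
grip_width: 0.0004
grasp_force: 0.0
```

```bash
python3 -c "
from h import *
s=env.observe();print(s['time'],s['eef_pos'],s['ft_force'],s['q'])
rows([(.50,.12,.25,.45)])"
```

```text
6.7 [ 0.55495565 -0.04262915  0.21262568] [1.81725889 1.06317671 0.57597972] [-7.66755462e-02  9.61241038e-02  1.13407801e-01  1.59253122e+00
  2.23221200e-05  1.27608004e+00]
[170.7, -18.6, -37.1] [-0.003, -0.003, -0.903]
```

Call:
arm_command(slide=[[171,-19,-37],[171,-19,-37],[171,-19,-37],[171,-19,-37],[171,-19,-37],[171,-19,-37],[171,-19,-37],[171,-19,-37]], dr=[[0,0,-0.9],[0,0,-0.9],[0,0,-0.9],[0,0,-0.9],[0,0,-0.9],[0,0,-0.9],[0,0,-0.9],[0,0,-0.9]], claw=[0,0,0,0,0,0,0,0])

```text
time: 7.7
eef_pos: [0.5008, 0.1195, 0.251]
orientation: [-0.71, -3.06, 0.0]
ft_force: [0.5, -0.8, 0.8]
grip_width: -0.0
grasp_force: 0.0
```

```bash
python3 - <<'E'
from h import *
import cv2
s=env.observe();print(s['time'],s['eef_pos'])
def c(n,u,v,w,h): return cv2.resize(imaging.camera(n)[v:v+h,u:u+w,::-1],(400,300),interpolation=cv2.INTER_CUBIC)
cv2.imwrite('pics/open.png',np.hstack([c('top',300,195,80,60),c('scene',260,220,80,60)]))
H=np.array([.5195,-.054,.116]); print(proj('top',H),proj('scene',H))
E
```

```text
7.7 [0.50079119 0.11951319 0.25098216]
[341.14105244 222.33385419] [296.51109942 238.16579083]
```

View pics/open.png

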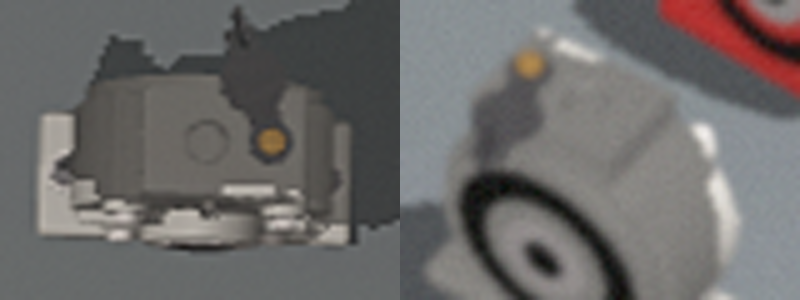

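The cover stands at about 1.3 rad with the ear at top (347,199). The hole is fully uncovered at top (341,222.8), which gives world (0.519,-0.054). Now I'll point at it.

```bash
python3 -c "
from h import *
print(atz('top',(341.0,222.8),.116))
rows([(.519,-.0535,.25,.45),(.519,-.0535,.155,.45)])"
```

```text
[ 0.51862787 -0.05371292  0.116     ]
[-92.4, -147.4, 1.0] [-0.0, -0.0, -0.005]
[-92.4, -147.4, 96.0] [-0.0, -0.0, -0.005]
```

Call:
arm_command(slide=[[-92,-147,1],[-92,-147,1],[-92,-147,1],[-92,-147,1],[-92,-147,40],[-92,-147,75],[-92,-147,92],[-92,-147,96]], dr=[[0,0,0],[0,0,0],[0,0,0],[0,0,0],[0,0,0],[0,0,0],[0,0,0],[0,0,0]], claw=[0,0,0,0,0,0,0,0])

```text
time: 8.8
eef_pos: [0.5188, -0.0523, 0.1546]
orientation: [-0.706, -3.06, 0.0]
ft_force: [0.4, 0.6, 0.5]
grip_width: 0.0003
grasp_force: 0.0
```

Call:
arm_command(slide=[[0,0,0],[0,0,0],[0,0,0],[0,0,0],[0,0,0],[0,0,0],[0,0,0],[0,0,0]], dr=[[0,0,0],[0,0,0],[0,0,0],[0,0,0],[0,0,0],[0,0,0],[0,0,0],[0,0,0]], claw=[0,0,0,0,0,0,0,0])

```text
time: 9.8
eef_pos: [0.519, -0.0529, 0.155]
orientation: [-0.707, -3.061, 0.0]
ft_force: [-0.3, 0.3, -0.2]
grip_width: -0.0
grasp_force: 0.0
```

Call:
arm_command(slide=[[0,0,0],[0,0,0],[0,0,0],[0,0,0],[0,0,0],[0,0,0],[0,0,0],[0,0,0]], dr=[[0,0,0],[0,0,0],[0,0,0],[0,0,0],[0,0,0],[0,0,0],[0,0,0],[0,0,0]], claw=[0,0,0,0,0,0,0,0])

```text
time: 10.8
eef_pos: [0.519, -0.0528, 0.155]
orientation: [0.707, 3.061, 0.0]
ft_force: [0.4, -0.2, -0.2]
grip_width: -0.0
grasp_force: 0.0
```

Call:
arm_command(slide=[[0,0,0],[0,0,0],[0,0,0],[0,0,0],[0,0,0],[0,0,0],[0,0,0],[0,0,0]], dr=[[0,0,0],[0,0,0],[0,0,0],[0,0,0],[0,0,0],[0,0,0],[0,0,0],[0,0,0]], claw=[0,0,0,0,0,0,0,0])

```text
time: 11.8
eef_pos: [0.519, -0.0529, 0.155]
orientation: [-0.707, -3.061, 0.0]
ft_force: [0.6, 0.6, -0.2]
grip_width: -0.0002
grasp_force: 0.0
```

```bash
python3 -c "
from h import *
s=env.observe();print(s['time'],s['eef_pos'],s['ft_force'],s['q'])
print(atz('top',(180.1,160.7),.094),atz('scene',(432,386),.094))
T=(.6485,.2510)
rows([(.519,-.0535,.25,.45),(*T,.25,.45),(*T,.133,.45)])"
```

```text
11.8 [ 0.51902636 -0.05286491  0.1550026 ] [ 0.55445014  0.5554313  -0.15297498] [-1.01485560e-01  4.43374221e-03 -9.29103019e-02  1.47346060e+00
 -3.60480797e-05  3.52339616e-01]
[0.64826367 0.25112375 0.094     ] [0.64998132 0.25133862 0.094     ]
[-0.3, -0.6, -95.0] [-0.0, 0.0, -0.004]
[16.8, 329.9, -95.0] [-0.0, 0.0, -0.004]
[16.8, 329.9, 22.0] [-0.0, 0.0, -0.004]
```

Call:
arm_command(slide=[[0,0,-40],[0,0,-95],[17,330,-95],[17,330,-95],[17,330,-95],[17,330,-95],[17,330,-95],[17,330,-95]], dr=[[0,0,0],[0,0,0],[0,0,0],[0,0,0],[0,0,0],[0,0,0],[0,0,0],[0,0,0]], claw=[0,0,0,0,0,0,0,0])

```text
time: 12.8
eef_pos: [0.6489, 0.2547, 0.248]
orientation: [-0.702, -3.06, 0.001]
ft_force: [-0.9, -0.9, 0.1]
grip_width: -0.0
grasp_force: 0.0
```

Call:
arm_command(slide=[[0,0,0],[0,0,0]], dr=[[0,0,0],[0,0,0]], claw=[0,0])

```text
time: 13.05
eef_pos: [0.6482, 0.2503, 0.2502]
orientation: [0.708, 3.061, -0.0]
ft_force: [0.6, -0.3, 0.7]
grip_width: 0.0001
grasp_force: 0.0
```

```bash
python3 -c "
from h import *
s=env.observe();print(s['time'],s['eef_pos'],s['ft_force'])
T=(.6485,.2510)
rows([(*T,.25,.45),(*T,.136,.45)])"
```

```text
13.05 [0.64824809 0.25029072 0.25021721] [ 0.56337085 -0.33671269  0.73248125]
[0.1, 0.7, 0.2] [-0.0, 0.0, -0.004]
[0.1, 0.8, 114.2] [-0.0, 0.0, -0.004]
```

Call:
arm_command(slide=[[0,0,30],[0,0,60],[0,0,85],[0,0,100],[0,0,110],[0,0,114],[0,0,114],[0,0,114]], dr=[[0,0,0],[0,0,0],[0,0,0],[0,0,0],[0,0,0],[0,0,0],[0,0,0],[0,0,0]], claw=[0,0,0,0,0,0,0,0])

```text
time: 14.05
eef_pos: [0.6487, 0.2514, 0.1368]
orientation: [0.706, 3.06, 0.001]
ft_force: [0.3, -0.1, 0.2]
grip_width: -0.0
grasp_force: 0.0
```

Call:
arm_command(slide=[[0,0,0],[0,0,0],[0,0,0],[0,0,0],[0,0,0],[0,0,0],[0,0,0],[0,0,0]], dr=[[0,0,0],[0,0,0],[0,0,0],[0,0,0],[0,0,0],[0,0,0],[0,0,0],[0,0,0]], claw=[0,0,0,0,0,0,0,0])

```text
time: 15.05
eef_pos: [0.6484, 0.2512, 0.136]
orientation: [0.707, 3.061, -0.0]
ft_force: [0.3, -0.5, 0.4]
grip_width: -0.0003
grasp_force: 0.0
```

Call:
arm_command(slide=[[0,0,0],[0,0,0],[0,0,0],[0,0,0],[0,0,0],[0,0,0],[0,0,0],[0,0,0]], dr=[[0,0,0],[0,0,0],[0,0,0],[0,0,0],[0,0,0],[0,0,0],[0,0,0],[0,0,0]], claw=[0,0,0,0,0,0,0,0])

```text
time: 16.05
eef_pos: [0.6484, 0.2512, 0.136]
orientation: [-0.707, -3.061, -0.0]
ft_force: [0.2, -0.2, -0.1]
grip_width: -0.0
grasp_force: 0.0
```

```bash
python3 - <<'E'
from h import *
import cv2
s=env.observe();print(s['time'],s['eef_pos'],s['ft_force'])
def c(n,u,v,w,h): return cv2.resize(imaging.camera(n)[v:v+h,u:u+w,::-1],(400,300),interpolation=cv2.INTER_CUBIC)
cv2.imwrite('pics/end.png',np.hstack([c('top',300,195,80,60),c('scene',385,345,100,75)]))
E
```

```text
16.05 [0.64839164 0.25121588 0.13601939] [ 0.18538468 -0.23141779 -0.13346081]
```

View pics/end.png

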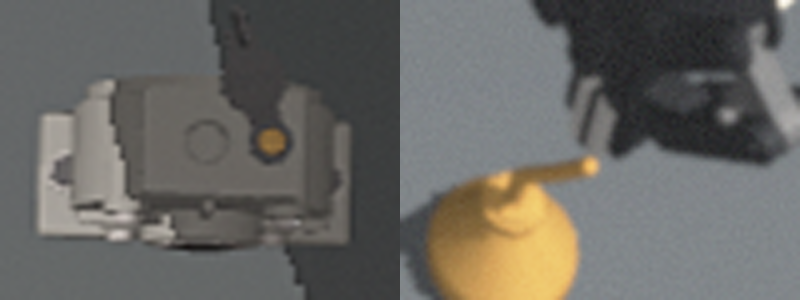

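The cover is still open, with the hole clear at top (341,223). The fingertips hover just above the spout tip at scene (432,386) with a gap, and the oiler has not moved. Handing in.

```bash
python3 -c "
from rig import ticket
print(ticket.hand_in())"
```

```text
the job is handed in; nothing more can be done
None
```

I swung the cover open to about 1.3 rad and left it there, pointed at the oil hole for 3 s, and handed the job in at about 16 s still pointing at the small oiler's spout tip; the hand-in gave no verdict.

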